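Slide the stone salsa bowl into its well in the serving board

TASK

Set the grey stone salsa bowl home in the round tapered well of the serving board: slide it across the top of the board, without picking it up, until it drops into the well, and see that it sits fully down, level and centred there. Then let go of it, and leave the other things on the counter where they are.

Things in the scene. Friction and masses are not known exactly. Their poses are not given: they have to be found in the camera images.
- board: Serving board: a flat rectangular wooden block, 320 (its x) x 180 (its y) x 50 mm high, that does not move on the counter; it may point any way. Origin: centre of its underside; z up. One round tapered well, lined with steel, is sunk in its top, 70 mm from the board's centre towards its +x end; the rest of the top is flat.
- well (a point): Centre of the well's mouth, level with the board's flat top (50 mm above the counter); z up. The well is a smooth cone, 114 mm across at the mouth, narrowing by 16 mm in diameter per 10 mm of depth, 16.5 mm deep, with a flat floor; the bowl slides down it and centres itself. With the bowl fully home, the bowl's origin lies about 16 mm below this point and its rim 34 mm above.
- bowl: Grey stone bowl, loose, 0.45 to 0.91 kg, 120 mm across, 50 mm high; it starts upright on the board's flat top, beside the well. Origin: centre of its underside; z up. The lower 17.5 mm is a tapered foot, 90 mm across at the bottom, 118 mm at the top; above that a straight round wall. It slides easily on the board (friction 0.24 to 0.36) and tips a little as it goes over the well's edge.
- bowl_rim (a point): Centre of the bowl's open mouth, level with its rim, 50 mm above its underside. The wall there is 120 mm across outside, 94 mm inside (13 mm thick). The hollow is 32 mm deep, with a flat floor 18 mm above the underside.
- mill: Bystander: black plastic pepper mill standing on the counter, 60 mm across, 179 mm high. Origin: centre of its underside.
- jar: Bystander: squat glass jar with a steel lid standing on the counter, 94 mm across, 97 mm high. Origin: centre of its underside.
- plate: Bystander: red ceramic roaster plate lying on the counter, 170 mm across, 20 mm high. Origin: centre of its underside.
- scraper: Bystander: comal scraper lying on the counter, about 182 x 75 mm, 14 mm high, steel blade towards its +x, wooden handle towards -x. Origin: on its underside, between handle and blade.
There are look-alikes about, which are no part of the job. Of the things that look like the bowl, the largest one is meant.

How it is judged:
At the end, for the whole second after the job is handed in: The bowl sits in the well: its underside more than 13.5 mm below the board's top (about 16 mm when home), centred within 5 mm, upright within 0.08 rad, and at rest (horizontal distance between bowl and well below 0.005 m and z of bowl in the frame of well below -0.0135 m and angle between bowl's own z axis and vertical below 0.08 rad and linear speed of bowl below 0.02 m/s); the robot touches nothing.
It fails at once if the bowl was picked up: its underside more than 25 mm above the board's top (z of bowl in the frame of well above 0.025 m).
It fails at once if a bystander (mill, jar, plate or scraper) was moved by more than 30 mm (distance of any of mill, jar, plate, scraper from where it was at the start of the episode above 0.03 m).
It fails at once if the mill or the jar was tipped over (angle between any of mill, jar's own z axis and vertical above 0.5 rad).
It also fails if it takes over 51 s, if anything falls off the work surface, if the arm or the gripper's body presses on something with over 40 N, if the wrist force passes 120 N, or if a joint passes its speed limit or range.

ROBOT

A 6-joint arm with a two-finger parallel gripper is mounted at the origin on the work surface. World frame = base frame: x ahead of the robot, y to its left, z up, the work surface at z = 0. Lengths are in m, angles in rad, forces in N, time in s.
With the tool pointing down it reaches from about 0.35 to 0.725 m from the base axis. Payload 4.3 kg.
Tool frame: the origin (TCP) lies between the finger pads; the fingertips stand ahead of it and the grasp point (between the pads) lies 11 mm behind it (env.tip_reach is the z of the fingertips in the tool frame, in m); z points along the fingers, y is the line along which they close (so a half turn about z gives the same grasp; the last joint's range is limited). The gripper opens to 85 mm and grips with 20 to 120 N. Pads are 22 mm wide; open, the fingers measure 114 mm over their backs; the gripper's body (76 mm by 85 mm) begins 54 mm behind the grasp point. The pads swing forward as they close: fully open they stand 13 mm farther back than shut.
Start: joints at [-1.269, 0.377, 0.081, 1.274, 0, 1.46], TCP at [0.23, -0.527, 0.239] pointing down, gripper open.
Joint ranges: [-2.72, 2.72], [-0.84, 1.66], [-1.02, 1.22], [-1.77, 2.12], [-1.37, 1.28], [-3.14, 3.14]. Speed limits (rad/s): [2.57, 2.57, 3.14, 3.14, 3.14, 3.14].

INTERFACE

Orientations are given as a unit quaternion [w, x, y, z].
In Python, from plant import sensors, cams, workorder, env gives the robot as it stands.
- The arm moves only by the tool send_rows, never from a script. Its argument "targets" is one flat list of numbers, 7 for each row, row after row: the finger opening in m, from 0 to 0.0854, then the shift along the world's x, y, z in m, then the turn, a rotation vector about the world's x, y, z in degrees. A call has 1 to 20 rows; each row shifts and turns the commanded pose from where the row before left it; what a row does not reach is not made up. A row lasts 1/12 s, in which the tool goes at most 41.7 mm and 7.16 degrees, less where a joint would pass 70% of its speed; a pose out of reach is approached as far as the arm can. A call is refused whole if a number of a shift passes 0.0417 or a number of a turn 7.16, either way. A call with a gripper value outside its range is refused whole. The fingers move at their own pace and stop on an object; the grip force is fixed at half the most. Time passes only in rows, so rows that do not move let the fingers close. It gives the time, the measured TCP pose, the force, the opening and the grip force at its end, in the units of the state.
- sensors.get_obs(): the state, without advancing time (a new reading comes with each control period).
- cams.capture(name): name is "side" or "top" or "wrist"; returns a dict with "image" (400x640x3 uint8, red, green, blue), "depth" (400x640 float32, m along the optical axis (not along the pixel's ray), 0 where there is no reading), "fx", "fy", "cx", "cy" (pixels), "position" and "rotation" of the camera in the world. Camera axes: x right, y up, looking along -z (the intrinsics and any distortion apply to the point x, -y, -z); pixel columns grow to the right and rows downward; lengths in m; the calibration is good to about 2 mm. A picture is of the moment at which its call begins.
- workorder.close_job(): hands the job in; it is judged then, once.
The state is a dict: "clock": time; "q": joint angles; "joint_velocities": joint speeds; "joint_torque": joint torques, N m; "ee_pos": TCP position; "orientation": TCP orientation; "contact_force": force on the tool from outside, world axes, zero at the start; "wrist_torque": the same for the moment, N m; "width": opening from 0.0 (shut) to 1.0 (fully open); "finger_force": force on a finger pad.
Only numpy, scipy, OpenCV 4.12 (cv2) and the standard library are available. Lean on these libraries where they do the work, as an engineer would, in place of code of your own. Each camera call takes 0.05 s, during which the arm holds its last target. There are 200 camera calls.

## Working session

There is one attempt and no reset: what is moved stays moved. The work goes in short steps, Python scripts to look and compute and a tool call to move; the robot and the scene stay as the last step left them, time stands still between calls to the robot, and variables do not carry over. Pictures are saved under pics/ and viewed, at most 10 in all, crops included, and the job is handed in when it is done.

Besides the shell and the picture viewer there is one more tool, called after "Call:" in YAML: its name, and indented under it one key for each argument. send_rows: Moves the arm, as the interface text tells. Its arguments: {"type":"object","properties":{"targets":{"type":"array","items":{"type":"number"}}},"required":["targets"]}

```bash
mkdir -p pics
cat > h.py <<'E'
import numpy as np, cv2
from plant import sensors, cams, workorder, env
def cap(n,save):
    c=cams.capture(n); cv2.imwrite(f'pics/{save}.png',c['image'][:,:,::-1]); np.savez(f'pics/{save}.npz',**c); return c
def cloud(c):
    v,u=np.mgrid[:400,:640]; d=c['depth']
    p=np.stack([(u-c['cx'])/c['fx']*d,-(v-c['cy'])/c['fy']*d,-d],-1)
    R=np.array(c['rotation'])
    if R.size==4:
        from scipy.spatial.transform import Rotation as Ro
        R=Ro.from_quat(np.roll(R,-1)).as_matrix()
    return p@R.T+np.array(c['position'])
E
python3 - <<'E'
from h import *
c=cap('top','top1'); print({k:v for k,v in c.items() if k not in('image','depth')}); cap('side','side1')
o=sensors.get_obs(); print(o); print(env.tip_reach)
E
```

```text
{'fx': 491.44728402889547, 'fy': 491.44728402889547, 'cx': 315.3512653125324, 'cy': 193.06068348731483, 'position': array([4.59034907e-01, 5.90746488e-04, 1.64257847e+00]), 'rotation': array([-0.70348833, -0.03141005,  0.03193314,  0.70929391])}
{'clock': 0.1, 'q': array([-1.26931375e+00,  3.77988780e-01,  7.97841326e-02,  1.27441387e+00,
        4.18652518e-05,  1.46048192e+00]), 'joint_velocities': array([ 5.31697527e-04, -1.77265636e-03,  4.55943849e-03,  7.68514084e-05,
        9.57989006e-04, -7.39850923e-04]), 'joint_torque': array([ 1.32106587e-03, -4.64692283e+01,  2.70583016e+01,  1.19654994e-02,
       -9.92489367e-05, -8.35146693e-06]), 'ee_pos': array([ 0.22998774, -0.52638239,  0.23846454]), 'orientation': array([-9.08935778e-04,  9.78877284e-01,  2.04446650e-01, -6.61167444e-05]), 'contact_force': array([-0.93487793, -0.40189184, -0.30319586]), 'wrist_torque': array([-0.01892937,  0.02655658, -0.0084405 ]), 'finger_force': 0.0, 'width': 0.9999899674701864}
0.008
```

View pics/top1.png

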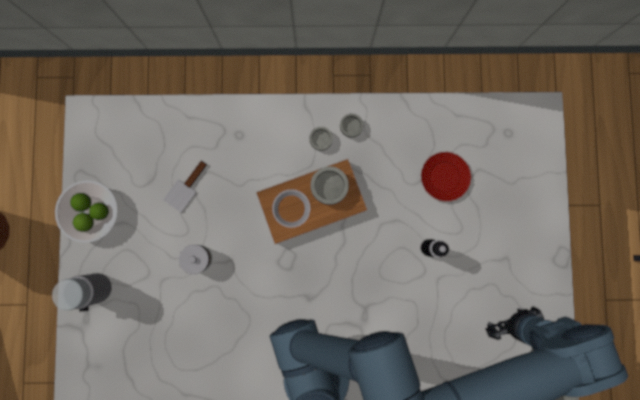

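View pics/side1.png

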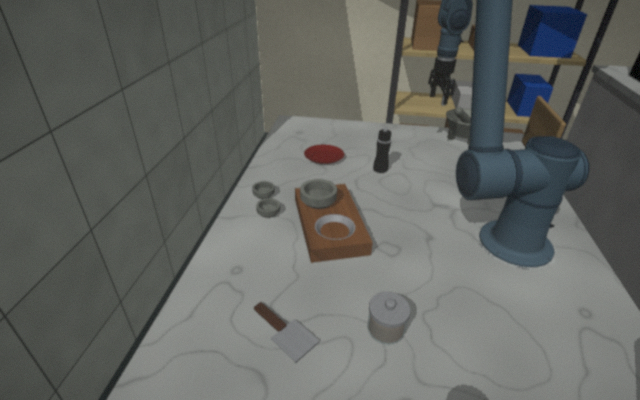

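The top view shows three bowl-like things: (330,186) on the board, and (321,139) and (351,126) on the counter. The one on the board is the largest and sits beside the well at (291,208), so it fits the description. I'll confirm that in a crop and measure it.

Run:
```python
from h import *
c=dict(np.load('pics/top1.npz')); P=cloud(c)
im=c['image'][110:260,240:440][:,:,::-1]
cv2.imwrite('pics/crop1.png',cv2.resize(im,None,fx=4,fy=4,interpolation=cv2.INTER_CUBIC))
for n,(u,v) in dict(bowl=(330,186),s1=(321,139),s2=(351,126),well=(291,208),mill=(430,248),jar=(196,259),plate=(446,177),scr=(183,190),board=(268,215)).items(): print(n,P[v,u].round(3))
def fit(x,y):
    A=np.c_[2*x,2*y,np.ones(len(x))]; s=np.linalg.lstsq(A,x*x+y*y,rcond=None)[0]; return s[:2],np.sqrt(s[2]+s[0]**2+s[1]**2)
Q=P[160:215,300:362].reshape(-1,3)
r=Q[(Q[:,2]>.09)&(Q[:,2]<.115)]
print('rim',len(r),r.mean(0)); print(cv2.minEnclosingCircle(r[:,:2].astype(np.float32)))
W=P[150:255,245:385].reshape(-1,3); b=W[(W[:,2]>.04)&(W[:,2]<.057)]
print('top z',np.median(b[:,2])); print(cv2.minAreaRect(W[W[:,2]>.04][:,:2].astype(np.float32)))
w=P[185:232,265:318].reshape(-1,3); w=w[(w[:,2]<.043)]; print('well low',len(w),w.mean(0),w[:,2].min(),cv2.minEnclosingCircle(w[:,:2].astype(np.float32)))
```

```text
bowl [ 0.623 -0.049  0.065]
s1 [ 0.788 -0.022  0.012]
s2 [ 0.831 -0.123  0.013]
well [0.555 0.079 0.035]
mill [ 0.423 -0.35   0.131]
jar [4.590e-01 1.000e-03 1.643e+00]
plate [ 0.657 -0.441  0.002]
scr [0.62 0.44 0.01]
board [0.532 0.153 0.052]
rim 449 [ 0.62190898 -0.04546602  0.09926487]
((0.622349739074707, -0.04528842121362686), 0.06000237911939621)
top z 0.049605349420480005
((0.565036416053772, 0.008344650268554688), (0.20479851961135864, 0.32072895765304565), 19.723800659179688)
well low 890 [0.55227863 0.08331181 0.03220983] -0.009021199154022996 ((0.5579521656036377, 0.08147133886814117), 0.11722870916128159)
```

View pics/crop1.png

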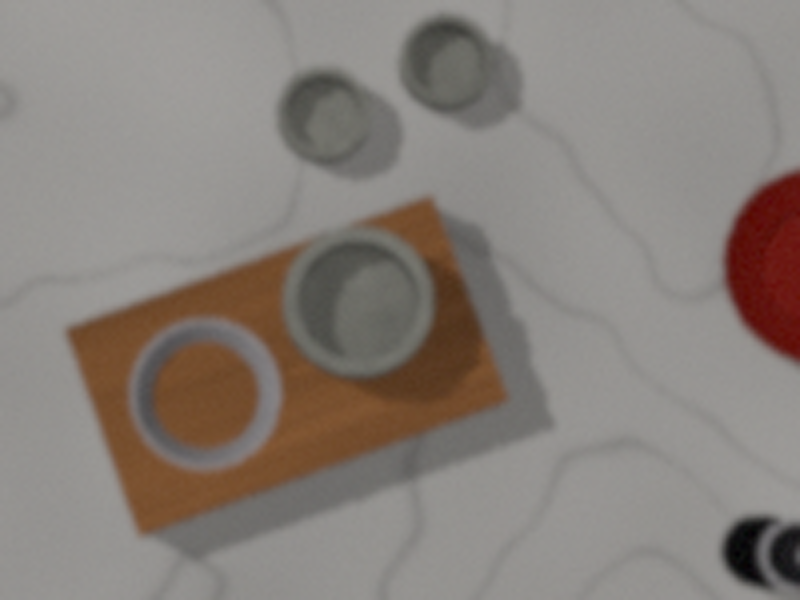

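The crop confirms it: the board bowl is about 150 px across at crop (359,302), against about 90 px for the small ones. The well is at crop (205,393). The board corners are at crop (68,330), (433,197), (507,400) and (140,533).

Plan: lower the part-open fingers into the hollow, with the closing axis along the slide direction, then drag the bowl by its inner wall.

Run:
```python
from h import *
from scipy.spatial.transform import Rotation as Ro
c=dict(np.load('pics/top1.npz')); R=Ro.from_quat(np.roll(c['rotation'],-1)).as_matrix()
def at(cu,cv,z):
    u,v=240+(cu-1.5)/4,110+(cv-1.5)/4
    d=R@np.array([(u-c['cx'])/c['fx'],-(v-c['cy'])/c['fy'],-1]); return (c['position']+d*(z-c['position'][2])/d[2])[:2]
K=[at(*k,.05) for k in[(68,330),(433,197),(507,400),(140,533)]]
C=sum(K)/4; e=(K[0]+K[3]-K[1]-K[2]); e/=np.linalg.norm(e)
w=at(205,393,.05); b=at(359,302,.1); print('C',C,'e',e,'well from board',C+.07*e,'well img',w,'bowl img',b)
d=w-[.622,-.0455]; print(d,np.linalg.norm(d),d/np.linalg.norm(d))
```

```text
C [0.57728618 0.01162609] e [-0.3346929   0.94232726] well from board [0.55385768 0.077589  ] well img [0.55451423 0.07863631] bowl img [ 0.62241481 -0.0455894 ]
[-0.06748577  0.12413631] 0.14129455687879702 [-0.47762469  0.87856397]
```

Call:
send_rows:
  targets: [0.045, 0.0196, 0.024, 0, 0, 0, 0.25, 0.045, 0.0196, 0.024, 0, 0, 0, 0.25, 0.045, 0.0196, 0.024, 0, 0, 0, 0.25, 0.045, 0.0196, 0.024, 0, 0, 0, 0.25, 0.045, 0.0196, 0.024, 0, 0, 0, 0.25, 0.045, 0.0196, 0.024, 0, 0, 0, 0.25, 0.045, 0.0196, 0.024, 0, 0, 0, 0.25, 0.045, 0.0196, 0.024, 0, 0, 0, 0.25, 0.045, 0.0196, 0.024, 0, 0, 0, 0.25, 0.045, 0.0196, 0.024, 0, 0, 0, 0.25, 0.045, 0.0196, 0.024, 0, 0, 0, 0.25, 0.045, 0.0196, 0.024, 0, 0, 0, 0.25, 0.045, 0.0196, 0.024, 0, 0, 0, 0.25, 0.045, 0.0196, 0.024, 0, 0, 0, 0.25, 0.045, 0.0196, 0.024, 0, 0, 0, 0.25, 0.045, 0.0196, 0.024, 0, 0, 0, 0.25, 0.045, 0.0196, 0.024, 0, 0, 0, 0.25, 0.045, 0.0196, 0.024, 0, 0, 0, 0.25, 0.045, 0.0196, 0.024, 0, 0, 0, 0.25, 0.045, 0.0196, 0.024, 0, 0, 0, 0.25]

```text
clock: 1.77
ee_pos: [0.6226, -0.0455, 0.2388]
orientation: [-0.0, 0.969, 0.247, -0.001]
contact_force: [-0.5, -1.1, 0.1]
width: 0.529
finger_force: 0.0
```

Call:
send_rows:
  targets: [0.045, 0, 0, -0.02, 0, 0, 0, 0.045, 0, 0, -0.02, 0, 0, 0, 0.045, 0, 0, -0.02, 0, 0, 0, 0.045, 0, 0, -0.02, 0, 0, 0, 0.045, 0, 0, 0, 0, 0, 0]

```text
clock: 2.18
ee_pos: [0.6189, -0.0462, 0.1542]
orientation: [-0.002, 0.969, 0.247, -0.004]
contact_force: [-0.4, -0.8, -1.2]
width: 0.528
finger_force: 0.0
```

Run:
```python
from h import *
c=cap('wrist','w1'); o=sensors.get_obs(); print(o['ee_pos'],o['orientation'],o['width'],o['contact_force'])
```

```text
[ 0.6197775  -0.04646543  0.15652882] [-0.00129427  0.96901321  0.2469879  -0.00295009] 0.5285991360454645 [-1.22595064  0.11437723  0.21899456]
```

View pics/w1.png

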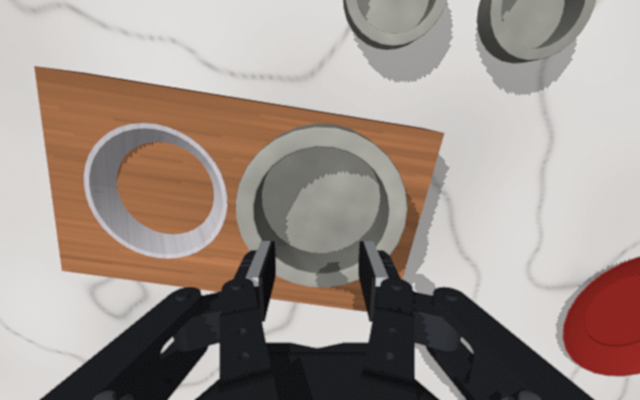

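The wrist view shows the fingers at columns 265 and 370 straddling the bowl's centre (322,200), with the well at (155,190). Next I lower into the hollow.

Call:
send_rows:
  targets: [0.045, 0.002, 0.001, -0.012, 0, 0, 0, 0.045, 0, 0, -0.012, 0, 0, 0, 0.045, 0, 0, -0.012, 0, 0, 0, 0.045, 0, 0, -0.012, 0, 0, 0, 0.045, 0, 0, -0.01, 0, 0, 0, 0.045, 0, 0, 0, 0, 0, 0]

```text
clock: 2.73
ee_pos: [0.6233, -0.0459, 0.1002]
orientation: [-0.0, 0.969, 0.247, -0.001]
contact_force: [-0.2, 0.8, -0.1]
width: 0.529
finger_force: 0.0
```

Call:
send_rows:
  targets: [0.045, 0, 0, -0.006, 0, 0, 0, 0.045, 0, 0, -0.006, 0, 0, 0, 0.045, 0, 0, -0.002, 0, 0, 0, 0.045, 0, 0, 0, 0, 0, 0, 0.045, 0, 0, 0, 0, 0, 0]

```text
clock: 3.15
ee_pos: [0.6242, -0.046, 0.0875]
orientation: [0.0, 0.969, 0.247, 0.0]
contact_force: [0.2, 0.4, -0.3]
width: 0.525
finger_force: 0.0
```

Run:
```python
from h import *
c=cap('wrist','w2'); o=sensors.get_obs(); print(o['ee_pos'],o['width'],o['contact_force'])
```

```text
[ 0.62439453 -0.04603074  0.08770435] 0.5264503625702543 [-0.06055362  0.39151345  0.66295496]
```

View pics/w2.png

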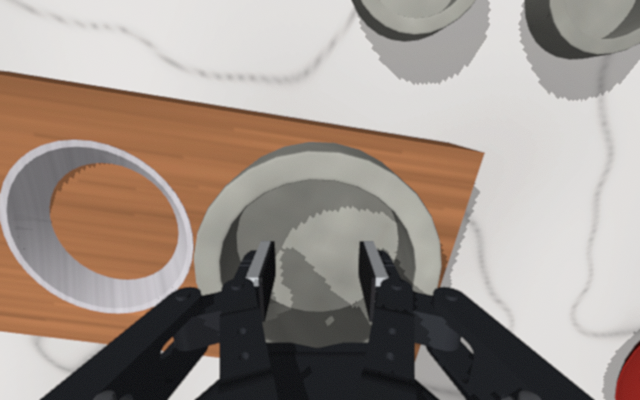

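The fingers are inside the hollow at (265,270) and (372,270), with no contact. Starting the drag.

Call:
send_rows:
  targets: [0.045, -0.0024, 0.0042, 0, 0, 0, 0, 0.045, -0.0024, 0.0042, 0, 0, 0, 0, 0.045, -0.0024, 0.0042, 0, 0, 0, 0, 0.045, -0.0024, 0.0042, 0, 0, 0, 0, 0.045, -0.0024, 0.0042, 0, 0, 0, 0, 0.045, -0.0024, 0.0042, 0, 0, 0, 0, 0.045, -0.0024, 0.0042, 0, 0, 0, 0, 0.045, -0.0024, 0.0042, 0, 0, 0, 0, 0.045, -0.0024, 0.0042, 0, 0, 0, 0, 0.045, -0.0024, 0.0042, 0, 0, 0, 0, 0.045, -0.0024, 0.0042, 0, 0, 0, 0, 0.045, -0.0024, 0.0042, 0, 0, 0, 0, 0.045, -0.0024, 0.0042, 0, 0, 0, 0, 0.045, -0.0024, 0.0042, 0, 0, 0, 0, 0.045, -0.0024, 0.0042, 0, 0, 0, 0, 0.045, -0.0024, 0.0042, 0, 0, 0, 0, 0.045, -0.0024, 0.0042, 0, 0, 0, 0, 0.045, -0.0024, 0.0042, 0, 0, 0, 0, 0.045, 0, 0, 0, 0, 0, 0, 0.045, 0, 0, 0, 0, 0, 0]

```text
clock: 4.87
ee_pos: [0.58, 0.0304, 0.0869]
orientation: [-0.001, 0.969, 0.247, -0.001]
contact_force: [0.3, -0.2, -0.0]
width: 0.525
finger_force: 0.0
```

Run:
```python
from h import *
c=cap('wrist','w3'); o=sensors.get_obs(); print(o['ee_pos'],o['width'],o['contact_force'])
s=cap('side','s3'); 
cv2.imwrite('pics/s3c.png',cv2.resize(s['image'][150:280,240:400][:,:,::-1],None,fx=4,fy=4)[:, :])
a=cv2.imread('pics/w3.png');b=cv2.imread('pics/s3c.png');a=cv2.resize(a,(400,250));b=cv2.resize(b,(400,325))
cv2.imwrite('pics/m3.png',np.vstack([a,b]))
```

```text
[0.58014989 0.03016891 0.08686788] 0.5271344328510646 [0.56739804 0.7357089  0.36638977]
```

View pics/m3.png

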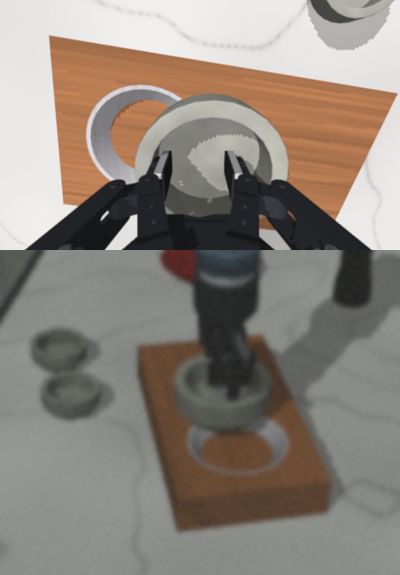

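The bowl follows upright. It trails the fingers by about 10 mm, and its leading edge now overlaps the well.

Call:
send_rows:
  targets: [0.045, -0.0022, 0.004, 0, 0, 0, 0, 0.045, -0.0022, 0.004, 0, 0, 0, 0, 0.045, -0.0022, 0.004, 0, 0, 0, 0, 0.045, -0.0022, 0.004, 0, 0, 0, 0, 0.045, -0.0022, 0.004, 0, 0, 0, 0, 0.045, -0.0022, 0.004, 0, 0, 0, 0, 0.045, -0.0022, 0.004, 0, 0, 0, 0, 0.045, -0.0022, 0.004, 0, 0, 0, 0, 0.045, -0.0022, 0.004, 0, 0, 0, 0, 0.045, -0.0022, 0.004, 0, 0, 0, 0, 0.045, -0.0022, 0.004, 0, 0, 0, 0, 0.045, -0.0022, 0.004, 0, 0, 0, 0, 0.045, -0.0022, 0.004, 0, 0, 0, 0, 0.045, 0, 0, 0, 0, 0, 0, 0.045, 0, 0, 0, 0, 0, 0]

```text
clock: 6.22
ee_pos: [0.5522, 0.0819, 0.0873]
orientation: [0.0, 0.969, 0.247, -0.0]
contact_force: [0.5, 0.5, 0.7]
width: 0.523
finger_force: 0.0
```

Run:
```python
from h import *
c=cap('wrist','w4'); o=sensors.get_obs(); print(o['ee_pos'],o['width'],o['contact_force'])
s=cap('side','s4'); 
a=cv2.resize(cv2.imread('pics/w4.png'),(400,250));b=cv2.resize(s['image'][150:280,240:400][:,:,::-1],(400,325))
cv2.imwrite('pics/m4.png',np.vstack([a,b]))
```

```text
[0.55240597 0.08168462 0.08735058] 0.5253953372371906 [ 0.5387329   0.05000893 -0.86408379]
```

View pics/m4.png

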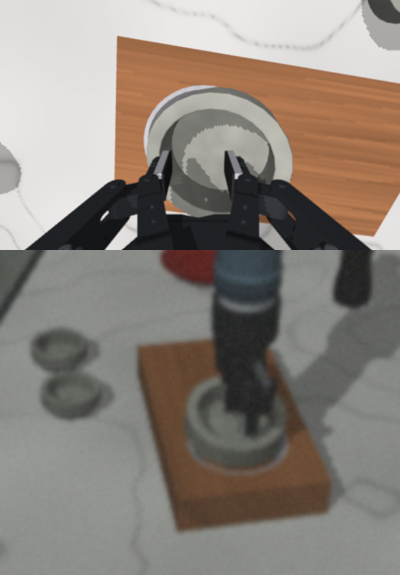

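The bowl is at the well's edge, with a sliver of steel still showing at its leading side (wrist panel about (155,125)), so it is roughly 10 mm short. I'll go slightly lower and push on.

Call:
send_rows:
  targets: [0.045, 0, 0, -0.002, 0, 0, 0, 0.045, 0, 0, -0.002, 0, 0, 0, 0.045, -0.001, 0.0018, 0, 0, 0, 0, 0.045, -0.001, 0.0018, 0, 0, 0, 0, 0.045, -0.001, 0.0018, 0, 0, 0, 0, 0.045, -0.001, 0.0018, 0, 0, 0, 0, 0.045, -0.001, 0.0018, 0, 0, 0, 0, 0.045, 0, 0, 0, 0, 0, 0, 0.045, 0, 0, 0, 0, 0, 0]

```text
clock: 7.07
ee_pos: [0.5475, 0.091, 0.0837]
orientation: [-0.0, 0.969, 0.247, 0.0]
contact_force: [-1.2, 0.5, 2.8]
width: 0.525
finger_force: 1.2
```

Run:
```python
from h import *
c=cap('wrist','w5'); o=sensors.get_obs(); print(o['ee_pos'],o['width'],o['contact_force'])
s=cap('side','s5'); 
a=cv2.resize(cv2.imread('pics/w5.png'),(400,250));b=cv2.resize(s['image'][150:280,240:400][:,:,::-1],(400,325))
cv2.imwrite('pics/m5.png',np.vstack([a,b]))
```

```text
[0.54757004 0.09101573 0.0836716 ] 0.5214298683588408 [-1.0504761   0.73671919  2.36718755]
```

View pics/m5.png

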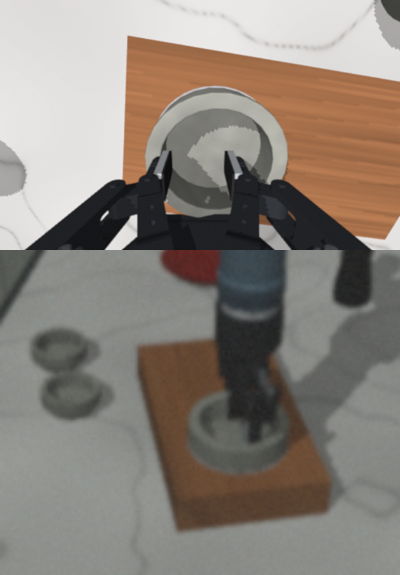

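The bowl appears to have dropped, with only a thin sliver of steel left at (205,92). I'll back off 5 mm, then lift clear and measure.

Call:
send_rows:
  targets: [0.045, 0.001, -0.0018, 0, 0, 0, 0, 0.045, 0.001, -0.0018, 0, 0, 0, 0, 0.045, 0, 0, 0.01, 0, 0, 0, 0.045, 0, 0, 0.015, 0, 0, 0, 0.045, 0, 0, 0.02, 0, 0, 0, 0.045, 0, 0, 0.03, 0, 0, 0, 0.045, 0, 0, 0.03, 0, 0, 0, 0.045, 0, 0, 0.03, 0, 0, 0, 0.045, 0, 0, 0, 0, 0, 0, 0.045, 0, 0, 0, 0, 0, 0]

```text
clock: 8.0
ee_pos: [0.551, 0.0869, 0.221]
orientation: [0.001, 0.969, 0.247, 0.002]
contact_force: [0.0, -0.6, -0.8]
width: 0.524
finger_force: 0.0
```

```bash
cat > m.py <<'E'
from h import *
import sys
from scipy.optimize import least_squares
t=sys.argv[1]; o=sensors.get_obs(); print(o['ee_pos'],o['contact_force'])
for n in('wrist','side'):
    c=cap(n,n+t); P=cloud(c).reshape(-1,3)
    q=P[(np.hypot(P[:,0]-.554,P[:,1]-.078)<.075)&(P[:,2]>.0)&(P[:,2]<.11)]
    tp=P[(np.hypot(P[:,0]-.62,P[:,1]+.045)<.04)&(abs(P[:,2]-.05)<.008)]
    print(n,len(q),'board z',np.median(tp[:,2]) if len(tp) else None)
    h=np.histogram(q[:,2],np.arange(.03,.11,.005)); print(h[0])
    r=q[(q[:,2]>.074)]
    if len(r)<30: continue
    print('rim',r[:,:2].min(0),r[:,:2].max(0),cv2.minEnclosingCircle(r[:,:2].astype(np.float32)))
    A=np.c_[r[:,:2]-r[:,:2].mean(0),np.ones(len(r))]; w=np.ones(len(r),bool)
    for _ in range(8):
        s=np.linalg.lstsq(A[w],r[w,2],rcond=None)[0]; e=r[:,2]-A@s; w=(e>-.003)&(e<.004)
    print('plane',s,w.sum(),'rim circle',cv2.minEnclosingCircle(r[w,:2].astype(np.float32)))
cv2.imwrite(f'pics/m{t}.png',np.vstack([cv2.resize(cv2.imread(f'pics/wrist{t}.png'),(400,250)),cv2.resize(cv2.imread(f'pics/side{t}.png')[150:280,240:400],(400,325))]))
E
python3 m.py 6
```

```text
[0.5510268  0.08685413 0.22095421] [ 0.03422564 -0.55511827 -0.84335475]
wrist 14639 board z 0.050095481266884956
[   0    0    0 1303 7592  210  235  253  264  274 3931  577    0    0
    0]
rim [0.49497083 0.01803736] [0.6137913 0.1366978] ((0.55429607629776, 0.07743962109088898), 0.05995744466781616)
plane [-0.00330028  0.00588041  0.08409746] 4445 rim circle ((0.55429607629776, 0.07743962109088898), 0.05995744466781616)
side 1416 board z 0.04989121400360308
[  0   0   2 237 353  91  99  96  88  99 291  60   0   0   0]
rim [0.49390184 0.01974657] [0.61317271 0.14013418] ((0.5544956922531128, 0.07856947928667068), 0.06234893947839737)
plane [-0.00142124  0.00711211  0.08357636] 339 rim circle ((0.5551701784133911, 0.07888130098581314), 0.062292709946632385)
```

View pics/m6.png

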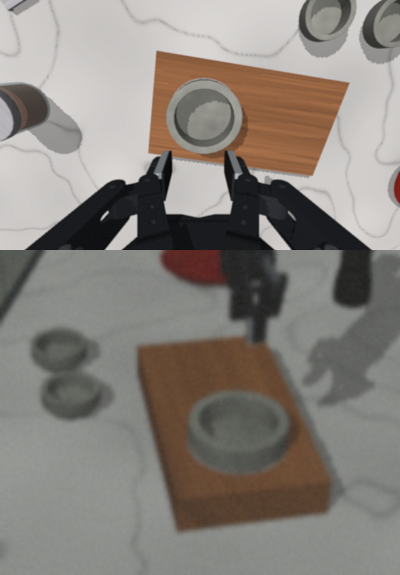

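The bowl is home. Its rim is at z 0.084 (34 mm above the board top), it is level to within 0.007 rad, and its centre (0.554, 0.077) matches the well at (0.554, 0.078). The gripper is clear of everything.

```bash
python3 -c "
from plant import workorder
print(workorder.close_job())"
```

```text
the job is handed in; nothing more can be done
None
```

The bowl sits fully down, level and centred in the well; the gripper let go and is clear, no other object was touched, and the job is handed in (it returned no verdict).

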